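# Close up the jar row on the aquarium shelf

### The job

Tidy the little shelf: slide the clear tub and the three jars, in whatever order they stand and without lifting them off the shelf, into one straight side-by-side row that is flush against the back rail, and push the sliding bookend up until it presses the whole row snug, with no gaps, against the stop pad of the end cheek. Only then turn the bookend's lock collar by its wing all the way to its locked mark. Push gently, it is glass (press the row with about 1 kg of force, not more), and leave the other things on the cabinet where they are.

Things in the scene. Friction and masses are not known exactly. Their poses are not given: they have to be found in the camera images.
- shelf: Low wooden display shelf, fixed, 175 mm deep (x) by 540 mm long (y). Origin at cabinet-top level (z = 0); its x axis points from the open front to the back rail, its y axis along the row towards the end cheek. Deck top at z = 40 mm, deck from x = -87 to +87 mm and y = -290 to +250 mm. Back rail: inner face at x = +75 mm, top at z = 65 mm, over the whole length. The front is open.
- cheek: Fixed end cheek, an upright board 150 mm (x), 60 mm above the deck, with a black rubber stop pad in front (100 x 44 mm) against which the row ends. Origin on the deck in the middle of the board's inner face, at shelf y = +234 mm. The pad is on screws and set differently each time: its face stands 4 to 34 mm from the board towards -y, not measured, so feel for it. It does not yield.
- bookend (a joint): Travel of the sliding grey bookend along the shelf towards the cheek, m; 0 = face at shelf y = -200 mm (face at y = -0.200 + value), positive = nearer to the cheek. Stiff running (about 2.5 N), stays where left. The tidy row is 208 mm long in all.
- bookend_face (a point): Foot of the bookend's face plate: centre of its row-side face, at deck level. Plate 120 mm (x) by 8 mm, 63 mm high above the deck; behind it (towards -y) a block 70 mm wide (x), reaching 65 mm behind the face and 28 mm above the deck; the lock collar sits on the block.
- bookend_back (a point): Middle of the back (-y) surface of the bookend's block, 14.5 mm above the deck: where to push it.
- collar (a joint): Angle of the captive metal lock collar on the bookend, rad; 0 = loose, 1.05 = locked at its mark, where it meets its stop. Turns clockwise seen from above about an upright axis; stiff (0.03 N m). Its wing points to the shelf's front: 0.525 rad to the -y side of straight front at 0, and 0.525 rad to the +y side at the locked stop.
- collar_axis (a point): On the collar's axis, at mid height of the collar and wing, 40 mm above the deck, 40 mm behind the bookend's face. Collar 30 mm in diameter and 18 mm high, on top of the block.
- collar_tip (a point): Outer end of the collar's wing, 46 mm from the axis, at mid height. The wing is 8 mm thick and 16 mm high (from 32 to 48 mm above the deck).
- tub: Flip-top clear plastic tub with white lid, closed, empty: 46 mm (own x) by 70 mm (own y, along the row) by 45 mm high. Origin at the centre of its underside. Starts on the deck, somewhat turned.
- jar1: Round amber glass jar with metal lid, 46 mm in diameter, 55 mm high (lid 42 mm in diameter, top 13 mm). Origin at the centre of its underside. Stands on the deck.
- jar2: Round amber glass jar with metal lid, 46 mm in diameter, 55 mm high (lid 42 mm in diameter, top 13 mm). Origin at the centre of its underside. Stands on the deck.
- jar3: Round amber glass jar with metal lid, 46 mm in diameter, 55 mm high (lid 42 mm in diameter, top 13 mm). Origin at the centre of its underside. Stands on the deck.
- tweezer: Stainless steel planting tweezer lying on the cabinet top, 170 mm long (own x), 8 mm high; bystander. Origin at the centre of its underside.
- vial_rack: White rack with four glass vials, 45 mm (own x) by 130 mm (own y), 75 mm high; bystander. Origin at the centre of its underside.
- suction_cup: Rubbery suction cup, 42 mm in diameter, 24 mm high; bystander. Origin at the centre of its underside.
Not all that is in view belongs to the job. Leave any green look-alike of the jar2 alone.

How it is judged:
By the outcome, as a careful person would: the job done as asked, in the order asked, and still so for the second after the job is handed in, with the robot touching nothing.
It also fails if it takes over 70 s, if anything falls off the work surface, if the arm or the gripper's body presses on something with over 40 N, if the wrist force passes 120 N, or if a joint passes its speed limit or range.

### The arm

A 7-joint arm with a two-finger parallel gripper is mounted at the origin on the work surface. World frame = base frame: x ahead of the robot, y to its left, z up, the work surface at z = 0. Lengths are in m, angles in degrees, forces in N, time in s.
With the tool pointing down it reaches from about 0.425 to 0.875 m from the base axis. Payload 4.7 kg.
Tool frame: the origin (TCP) lies at the very end of the fingers, on their centre line; the grasp point (between the pads) lies env.grip_point_offset behind it (env.grip_point_offset is the distance from the TCP to the grasp point, in m); z points along the fingers, y is the direction in which the jaws open and shut (so a half turn about z gives the same grasp; the last joint's range is limited). The gripper opens to 87 mm and grips with 3 to 60 N. Pads are 19 mm wide; open, the fingers measure 117 mm over their backs; the gripper's body (75 mm by 190 mm) begins 51 mm behind the grasp point.
Start: joints at [66.469, 18.392, -4.016, 83.108, 1.295, 78.541, -3.26], TCP at [0.268, -0.592, 0.223] pointing down, gripper open.
Joint ranges: [-163.93, 163.93], [-17.29, 119.83], [-79.2, 71.16], [3.27, 140.29], [-89.18, 269.18], [5.43, 117.66], [-154.24, 154.24]. Speed limits (degrees/s): [147.25, 147.25, 180, 180, 180, 180, 180].

### API

Orientations are given as [roll, pitch, yaw] about the fixed x, y, z axes, in that order (R = Rz(yaw) Ry(pitch) Rx(roll)).
In Python, from cell import env gives the robot as it stands.
- The arm moves only by the tool send_rows, never from a script. Its argument "plan" is a list of rows, each a list of 7 numbers: the finger opening in mm, from 0 to 87, then the shift along the tool's x, y, z in mm, then the turn, a rotation vector about the tool's x, y, z in rad. A call has 1 to 12 rows; each row shifts and turns the commanded pose from where the row before left it, along the tool's axes as they then stand; what a row does not reach is not made up. A row lasts 1/10 s, in which the tool goes at most 50 mm and 8.59 degrees, less where a joint would pass 70% of its speed; a pose out of reach is approached as far as the arm can. A call is refused whole if a number of a shift passes 50 or a number of a turn 0.15, either way. A call with a gripper value outside its range is refused whole. The fingers move at their own pace and stop on an object; "grip_force" is the grip in N (left out, the last holds). Time passes only in rows, so rows that do not move let the fingers close. It gives the time, the measured TCP pose, the force and the opening at its end, in the units of the state.
- env.get_obs(): the state, without advancing time (a new reading comes with each control period).
- env.read_camera(name): name is "side" or "top" or "wrist"; returns the picture (420x560x3 uint8, red, green, blue); there is no depth.
- env.get_calibration(name): a dict with "fx", "fy", "cx", "cy" (pixels), "k1" (the pictures are not rectified: a ray, as slopes to the right and down, at radius r is drawn at 1 + k1 r^2 times it, then the intrinsics apply), "extrinsics" (4x4, takes a point from camera to world coordinates). Camera axes: x right, y down, z forward; pixel columns grow to the right and rows downward; lengths in m; the calibration is good to about 2 mm. A picture is of the moment at which its call begins: read the wrist's pose just before it. get_calibration takes no time and is no camera call; for the wrist camera it gives the pose at the moment of the call.
- env.sign_off(): hands the job in, once; it reports no verdict.
Trained networks look in the newest picture that a camera, given by its name, has taken for a name from the list of things; names that differ only in an ending like _2 or _b are one class to them, and where a whole thing is asked for, a point or a joint stands for the part that bears it (a point fixed in the world has none). Each returns a list of dicts, best first, with "confidence" (0 to 1); they miss things now and then, are a little off and sometimes report something else, mostly with a low value. They report only what shows in the picture. A call takes as long as a camera call. They do not tell look-alikes from the thing itself.
- env.regions_of(camera, query): "region" (420x560 bool, what is visible of it) and "rect" ([left, top, right, bottom] in pixels, round what is visible of it).
The state is a dict: "time_s": time; "qpos": joint angles; "joint_velocities": joint speeds; "effort": joint torques, N m; "tool_pos": TCP position; "tool_rot": TCP orientation; "force": force on the tool from outside, world axes, zero at the start; "wrist_torque": the same for the moment, N m; "grip_width": finger opening in m.
Only numpy, scipy, OpenCV 4.12 (cv2) and the standard library are available. Lean on these libraries where they do the work, as an engineer would, in place of code of your own. Each camera call takes 0.05 s, during which the arm holds its last target. There are 200 camera calls.

## Working session

There is one attempt and no reset: what is moved stays moved. The work goes in short steps, Python scripts to look and compute and a tool call to move; the robot and the scene stay as the last step left them, time stands still between calls to the robot, and variables do not carry over. Pictures are saved under pics/ and viewed, about 8 in all and at most 12, crops included, and the job is handed in when it is done.

Besides the shell and the picture viewer there is one more tool, called in YAML: its name, and indented under it one key for each argument. send_rows: Moves the arm, as the interface text tells. Its arguments: {"type":"object","properties":{"plan":{"type":"array"},"grip_force":{"type":"number"}},"required":["plan"]}

```bash
ls; mkdir -p pics
python3 - <<'E'
from cell import env
import cv2,numpy as np
o=env.get_obs();print({k:np.round(v,3) for k,v in o.items()},env.grip_point_offset)
for c in("top","side"):
    im=env.read_camera(c);cv2.imwrite(f"pics/{c}0.png",im[:,:,::-1])
    k=env.get_calibration(c);print(c,{a:np.round(b,4).tolist() for a,b in k.items()})
    for q in("shelf","cheek","bookend","collar","tub","jar1","tweezer","vial_rack","suction_cup"):
        for r in env.regions_of(c,q)[:6]:
            print(q,round(r["confidence"],2),np.round(r["rect"]).tolist(),int(r["region"].sum()))
E
```

```text
pics
{'time_s': np.float64(0.0), 'qpos': array([66.469, 18.439, -4.016, 83.177,  1.295, 78.541, -3.259]), 'joint_velocities': array([ 0.088, -0.003,  0.037, -0.014, -0.001, -0.006, -0.001]), 'effort': array([ 0.0000e+00, -4.9129e+01, -4.0400e-01, -3.1253e+01, -6.4000e-02,
        4.4000e-02,  0.0000e+00]), 'tool_pos': array([ 0.268, -0.592,  0.221]), 'tool_rot': array([-1.79888e+02,  6.00000e-03,  2.43430e+01]), 'force': array([ 0.248, -0.01 , -0.257]), 'wrist_torque': array([-0.01 ,  0.008,  0.056]), 'grip_width': np.float64(0.087)} 0.0187
top {'fx': 543.2047, 'fy': 543.2047, 'cx': 285.9601, 'cy': 208.3377, 'k1': -0.1266, 'extrinsics': [[0.0165, -0.9976, 0.0675, 0.3876], [-0.9999, -0.0161, 0.0057, 0.0007], [-0.0046, -0.0676, -0.9977, 1.4195], [0.0, 0.0, 0.0, 1.0]]}
shelf 0.94 [167.0, 124.0, 399.0, 228.0] 13340
shelf 0.24 [350.0, 166.0, 380.0, 209.0] 862
cheek 0.82 [166.0, 130.0, 194.0, 195.0] 797
cheek 0.51 [245.0, 171.0, 262.0, 191.0] 264
bookend 0.7 [350.0, 165.0, 386.0, 212.0] 869
collar 0.48 [368.0, 188.0, 379.0, 204.0] 83
tub 0.76 [300.0, 181.0, 332.0, 205.0] 583
jar1 0.83 [275
[... 604 characters left out ...]
0, 241.0, 286.0] 918
cheek 0.74 [235.0, 236.0, 252.0, 264.0] 356
cheek 0.63 [273.0, 187.0, 289.0, 210.0] 340
bookend 0.84 [265.0, 166.0, 303.0, 187.0] 611
collar 0.65 [286.0, 165.0, 305.0, 170.0] 75
tub 0.71 [270.0, 186.0, 285.0, 210.0] 350
jar1 0.72 [246.0, 216.0, 261.0, 242.0] 343
jar1 0.65 [252.0, 283.0, 274.0, 306.0] 382
jar1 0.62 [260.0, 201.0, 276.0, 225.0] 303
jar1 0.54 [236.0, 237.0, 252.0, 262.0] 327
tweezer 0.7 [262.0, 303.0, 295.0, 359.0] 266
vial_rack 0.74 [190.0, 306.0, 223.0, 364.0] 1286
vial_rack 0.41 [246.0, 214.0, 262.0, 240.0] 307
vial_rack 0.24 [268.0, 304.0, 295.0, 358.0] 173
suction_cup 0.65 [313.0, 154.0, 324.0, 164.0] 78
suction_cup 0.63 [288.0, 167.0, 302.0, 174.0] 65
```

```bash
cat > h.py <<'E'
from cell import env
import numpy as np,cv2
from scipy.spatial.transform import Rotation as R
def cal(c):
    k=env.get_calibration(c);K=np.array([[k["fx"],0,k["cx"]],[0,k["fy"],k["cy"]],[0,0,1]]);return K,np.array([k["k1"],0,0,0.]),np.array(k["extrinsics"])
def ray(c,uv,z,C=None):
    K,d,E=C or cal(c);p=cv2.undistortPoints(np.array(uv,float).reshape(-1,1,2),K,d).reshape(-1,2)
    v=np.c_[p,np.ones(len(p))]@E[:3,:3].T;o=E[:3,3];return o+v*((z-o[2])/v[:,2])[:,None]
def proj(c,P,C=None):
    K,d,E=C or cal(c);I=np.linalg.inv(E);return cv2.projectPoints(np.array(P,float).reshape(-1,3),cv2.Rodrigues(I[:3,:3])[0],I[:3,3],K,d)[0].reshape(-1,2)
def shot(c,name,box=None,s=1):
    im=env.read_camera(c)[:,:,::-1]
    cv2.imwrite("pics/_raw_"+name+".png",im)
    if box: im=im[box[1]:box[3],box[0]:box[2]]
    cv2.imwrite("pics/"+name+".png",cv2.resize(im,None,fx=s,fy=s,interpolation=cv2.INTER_CUBIC));return im
E
python3 - <<'E'
from h import *
im=cv2.imread("pics/top0.png")[110:275,85:465]
cv2.imwrite("pics/top0c.png",cv2.resize(im,None,fx=2.1,fy=2.1,interpolation=cv2.INTER_CUBIC))
im=cv2.imread("pics/side0.png")[140:370,170:345]
cv2.imwrite("pics/side0c.png",cv2.resize(im,None,fx=2.6,fy=2.6,interpolation=cv2.INTER_CUBIC))
E
```

```text
(no output)
```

View pics/top0c.png

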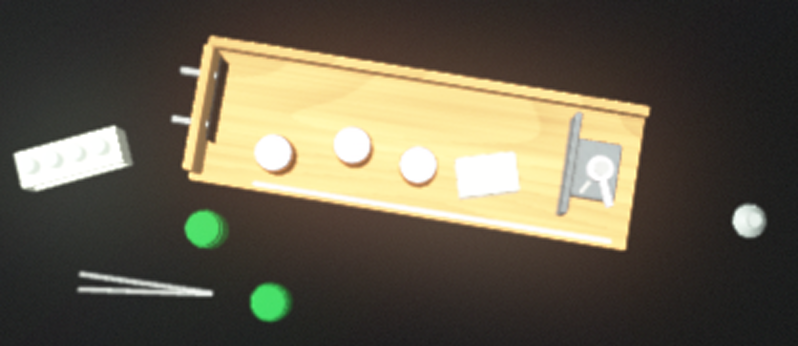

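View pics/side0c.png

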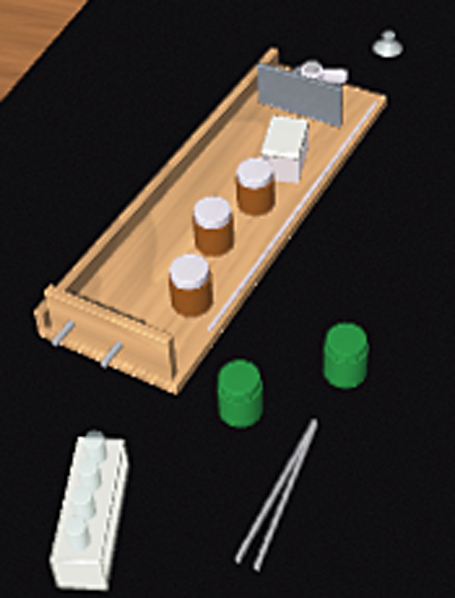

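```bash
cat >> h.py <<'E'
S=None
def w2s(P,s): 
    x,y,a=s;d=np.atleast_2d(P)[:,:2]-[x,y];return d@np.array([[np.cos(a),-np.sin(a)],[np.sin(a),np.cos(a)]])
def s2w(P,s):
    x,y,a=s;P=np.atleast_2d(P).astype(float);q=P[:,:2]@np.array([[np.cos(a),np.sin(a)],[-np.sin(a),np.cos(a)]])+[x,y];return np.c_[q,P[:,2]]
E
python3 - <<'E'
from h import *
from scipy.optimize import least_squares
C=cal("top")
L=np.array([[.087,.25,.065],[.087,-.29,.065],[-.087,-.29,.04],[-.087,.25,.04]])
U=np.array([[210,37],[649,108],[625,249],[190,179]])/2.1+[85,110]
f=lambda s:(proj("top",s2w(L,s),C)-U).ravel()
r=least_squares(f,[.45,0,0]);s=r.x;print("shelf",s,np.degrees(s[2]),r.fun.round(1))
# collar/bookend check
for n,z in(("jar1",.095),("tub",.085),("bookend",.103),("vial_rack",.07),("suction_cup",.02)):
    for q in env.regions_of("top",n)[:5]:
        m=q["region"].astype(np.uint8);c=cv2.moments(m,True);uv=[c["m10"]/c["m00"],c["m01"]/c["m00"]]
        P=ray("top",[uv],z,C)[0];print(n,round(q["confidence"],2),np.round(uv),P.round(4),"shelf",w2s(P,s).round(4))
        if n=="tub":
            b=cv2.minAreaRect(np.argwhere(m)[:,::-1].astype(np.float32));print(w2s(ray("top",cv2.boxPoints(b),z,C),s).round(4))
        if n=="bookend":
            print(w2s(ray("top",cv2.convexHull(np.argwhere(m)[:,::-1].astype(np.int32))[:,0],z,C),s).round(3).tolist())
print("plate face ends", w2s(ray("top",np.array([[581,113],[568,213]])/2.1+[85,110],.103,C),s))
print("collar", w2s(ray("top",np.array([[598,167],[608,205]])/2.1+[85,110],.088,C),s))
print("pad", w2s(ray("top",np.array([[226,64],[212,140]])/2.1+[85,110],.084,C),s))
print("white strip", w2s(ray("top",np.array([[252,183],[612,241]])/2.1+[85,110],.04,C),s))
E
```

```text
shelf [ 0.55955395  0.03488071 -0.14471257] -8.29141955472098 [-0.3 -0.3  0.8 -0.5  0.4  0.6 -0.9  0.2]
jar1 0.83 [283. 189.] [0.5239 0.0155 0.095 ] shelf [[-0.0325 -0.0243]]
jar1 0.77 [253. 180.] [0.545  0.0907 0.095 ] shelf [[-0.0225  0.0531]]
jar1 0.76 [214. 254.] [0.3639 0.1819 0.095 ] shelf [[-0.2148  0.1172]]
jar1 0.65 [217. 183.] [0.5358 0.1798 0.095 ] shelf [[-0.0444  0.14  ]]
tub 0.76 [316. 193.] [ 0.5163 -0.0653  0.085 ] shelf [[-0.0284 -0.1054]]
[[-0.0135 -0.0637]
 [ 0.0059 -0.1344]
 [-0.0424 -0.1472]
 [-0.0616 -0.0767]]
bookend 0.7 [365. 190.] [ 0.5247 -0.1837  0.103 ] shelf [[-0.003  -0.2214]]
[[0.015, -0.258], [-0.037, -0.256], [-0.043, -0.252], [-0.059, -0.198], [-0.059, -0.195], [-0.033, -0.191], [0.004, -0.191], [0.037, -0.191], [0.047, -0.192], [0.052, -0.193], [0.058, -0.197], [0.058, -0.2], [0.029, -0.251], [0.027, -0.254], [0.023, -0.257]]
vial_rack 0.87 [120. 185.] [0.5308 0.4301 0.07  ] shelf [[-0.0855  0.3869]]
suction_cup 0.65 [441. 215.] [ 0.472  -0.3963  0.02  ] shelf [[-0.0244 -0.4393]]
suction_cup 0.51 [371. 195.] [ 0.5197 -0.2099  0.02  ] shelf [[-0.0042 -0.248 ]]
plate face ends [[ 0.0593758  -0.20381325]
 [-0.05858367 -0.20639837]]
collar [[ 0.0018545  -0.23483108]
 [-0.04053477 -0.25316865]]
pad [[ 0.0535883   0.2198011 ]
 [-0.03886972  0.2202667 ]]
white strip [[-0.07890264  0.1716974 ]
 [-0.07853807 -0.27157677]]
```

send_rows:
  plan:
    - [0, 0, 0, -20, 0, 0, 0.1425]
    - [0, 0, 0, -20, 0, 0, 0.1425]
    - [0, 0, 0, -20, 0, 0, 0.1425]
    - [0, 0, 0, -20, 0, 0, 0.1425]
    - [0, 25, -42, 0, 0, 0, 0]
    - [0, 25, -42, 0, 0, 0, 0]
    - [0, 25, -42, 0, 0, 0, 0]
    - [0, 25, -42, 0, 0, 0, 0]
    - [0, 0, -48, 0, 0, 0, 0]
    - [0, 0, -48, 0, 0, 0, 0]
    - [0, 0, -48, 0, 0, 0, 0]
    - [0, 0, -48, 0, 0, 0, 0]

```text
time_s: 2.45
tool_pos: [0.419, -0.2485, 0.3027]
tool_rot: [180.0, -0.0, -8.3]
force: [0.3, -0.3, -0.1]
grip_width: 0.0027
```

send_rows:
  plan:
    - [0, 0, -48, 0, 0, 0, 0]
    - [0, 0, -48, 0, 0, 0, 0]
    - [0, 0, -48, 0, 0, 0, 0]
    - [0, 0, -48, 0, 0, 0, 0]
    - [0, 0, -48, 0, 0, 0, 0]
    - [0, 0, -48, 0, 0, 0, 0]
    - [0, 0, -48, 0, 0, 0, 0]
    - [0, 0, -25, 0, 0, 0, 0]
    - [0, 0, 0, 0, 0, 0, 0]

```text
time_s: 3.35
tool_pos: [0.4707, 0.1117, 0.3029]
tool_rot: [-179.9, -0.0, -7.8]
force: [0.8, -0.6, -0.1]
grip_width: 0.0004
```

Run:
```python
from h import *
o=env.get_obs();print(o["time_s"],o["tool_pos"].round(4),o["tool_rot"].round(2),o["force"].round(2))
im=shot("wrist","w1");K,d,E=cal("wrist");print(E.round(3).tolist())
for q in("jar1","tub","bookend","cheek","collar"):
    for r in env.regions_of("wrist",q)[:5]: print(q,round(r["confidence"],2),r["rect"])
```

```text
3.35 [0.4707 0.1117 0.3029] [-1.799e+02 -3.000e-02 -7.850e+00] [ 0.8  -0.63 -0.07]
[[-0.141, -0.949, -0.283, 0.548], [-0.99, 0.135, 0.041, 0.098], [-0.001, 0.286, -0.958, 0.463], [0.0, 0.0, 0.0, 1.0]]
jar1 0.93 [341.9, 86.6, 394.4, 128.9]
jar1 0.92 [178.7, 97.1, 232.4, 141.7]
jar1 0.88 [128.8, 177.4, 178.4, 224.5]
jar1 0.67 [213.1, 233.1, 253.0, 262.6]
jar1 0.63 [270.4, 74.9, 315.0, 119.9]
tub 0.63 [402.4, 75.6, 488.3, 141.0]
bookend 0.96 [509.0, 23.8, 560.0, 146.8]
cheek 0.92 [75.9, 2.0, 139.8, 162.2]
cheek 0.47 [340.7, 85.1, 395.7, 133.2]
collar 0.64 [555.1, 76.9, 560.0, 101.8]
```

View pics/w1.png

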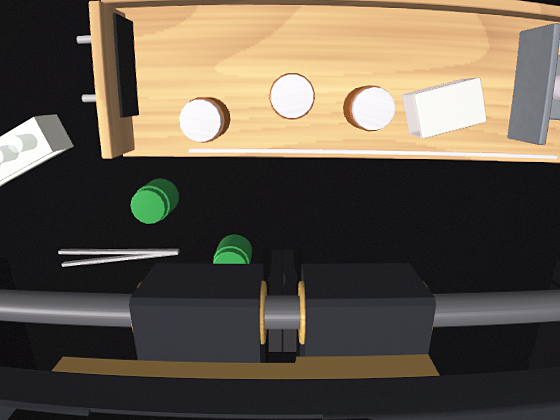

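Run:
```python
from h import *
from scipy.optimize import least_squares
s=np.array([0.55955,0.03488,-0.14471])
C=cal("wrist");im=cv2.imread("pics/_raw_w1.png")
hsv=cv2.cvtColor(im,cv2.COLOR_BGR2HSV);m=((hsv[...,1]<50)&(hsv[...,2]>170)).astype(np.uint8);m[145:]=0
n,l,st,ce=cv2.connectedComponentsWithStats(m)
for i in range(1,n):
    if st[i,4]>400:
        z=.095 if ce[i][0]<395 else .085
        print(ce[i].round(1),st[i].tolist(),w2s(ray("wrist",[ce[i]],z,C),s).round(4))
        if z==.085: print(w2s(ray("wrist",cv2.boxPoints(cv2.minAreaRect(np.argwhere(l==i)[:,::-1].astype(np.float32))),z,C),s).round(4))
print("green",w2s(ray("wrist",[[150,206],[230,255]],.055,C),s))
print("deck front edge",w2s(ray("wrist",[[133,158],[545,161]],.04,C),s), "rail inner top",w2s(ray("wrist",[[130,6],[330,6]],.065,C),s))
# pad: dark mask edges
for z in(.04,.084): print("pad pts",z,w2s(ray("wrist",[[132,15],[138,114],[118,14],[121,115]],z,C),s).round(4).tolist())
g=im[:130,95:160].astype(int).sum(2)
for r in(20,40,60,80,100): 
    x=np.where(g[r]<150)[0]+95; print(r,x.min(),x.max(),w2s(ray("wrist",[[x.min(),r]],.084,C),s).round(4))
print("tool",w2s(env.get_obs()["tool_pos"],s))
```

```text
[291.7  95.7] [271, 74, 43, 44, 1474] [[-0.0184  0.048 ]]
[444.3 107.5] [402, 78, 84, 60, 3712] [[-0.0283 -0.1058]]
[[-0.0166 -0.0585]
 [ 0.0053 -0.1387]
 [-0.0401 -0.1569]
 [-0.0622 -0.074 ]]
[373.1 108.2] [352, 87, 43, 43, 1467] [[-0.0298 -0.0307]]
[199.5 120.2] [179, 99, 42, 43, 1386] [[-0.0408  0.1376]]
[ 24.5 134.6] [0, 117, 49, 28, 831] [[-0.0502  0.3231]]
green [[-0.139196    0.21020995]
 [-0.20036366  0.11988979]]
deck front edge [[-0.08552709  0.23026297]
 [-0.0884473  -0.26088886]] rail inner top [[0.07317454 0.20960397]
 [0.06892176 0.00956877]]
pad pts 0.04 [[0.0696, 0.2176], [-0.0357, 0.2193], [0.0715, 0.2331], [-0.0363, 0.2393]]
pad pts 0.084 [[0.0603, 0.2009], [-0.034, 0.2025], [0.062, 0.2148], [-0.0346, 0.2204]]
20 113 129 [[0.0567 0.2203]]
40 115 133 [[0.038  0.2197]]
60 116 134 [[0.019  0.2203]]
80 118 135 [[-2.000e-04  2.201e-01]]
100 119 137 [[-0.0197  0.2209]]
tool [[-0.09749193  0.05666968]]
```

send_rows:
  plan:
    - [0, 0, -40, 29, 0, 0, 0]
    - [0, 0, -42, 26, 0, 0, 0]
    - [0, 0, 0, 50, 0, 0, 0]
    - [0, 0, 0, 50, 0, 0, 0]
    - [0, 0, 0, 50, 0, 0, 0]
    - [0, 0, 0, 30, 0, 0, 0]
    - [0, 0, 0, 14, 0, 0, 0]
    - [0, 0, 0, 0, 0, 0, 0]

```text
time_s: 4.45
tool_pos: [0.4821, 0.1866, 0.052]
tool_rot: [179.9, 0.2, -8.4]
force: [-0.6, -0.2, 1.1]
grip_width: 0.0005
```

send_rows:
  plan:
    - [0, 10, 0, 0, 0, 0, 0]
    - [0, 8, 0, 0, 0, 0, 0]
    - [0, 6, 0, 0, 0, 0, 0]
    - [0, 8, 0, 0, 0, 0, 0]
    - [0, 11, 0, 0, 0, 0, 0]
    - [0, 12, 0, 0, 0, 0, 0]
    - [0, 12, 0, 0, 0, 0, 0]
    - [0, 12, 0, 0, 0, 0, 0]
    - [0, 12, 0, 0, 0, 0, 0]
    - [0, 10, 0, 0, 0, 0, 0]
    - [0, 7, 0, 0, 0, 0, 0]
    - [0, 4, 0, 0, 0, 0, 0]

```text
time_s: 5.65
tool_pos: [0.5945, 0.1714, 0.0533]
tool_rot: [180.0, 0.0, -8.3]
force: [-1.2, -0.0, 0.3]
grip_width: 0.0004
```

send_rows:
  plan:
    - [0, 2, 0, 0, 0, 0, 0]
    - [0, 1, 0, 0, 0, 0, 0]
    - [0, 1, 0, 0, 0, 0, 0]

```text
time_s: 5.95
tool_pos: [0.5975, 0.1711, 0.0534]
tool_rot: [180.0, 0.0, -8.3]
force: [-0.3, -0.1, -0.6]
grip_width: 0.0004
```

send_rows:
  plan:
    - [0, 1, 0, 0, 0, 0, 0]
    - [0, 1, 0, 0, 0, 0, 0]
    - [0, 0, 0, 0, 0, 0, 0]

```text
time_s: 6.25
tool_pos: [0.5993, 0.1708, 0.0534]
tool_rot: [180.0, 0.0, -8.3]
force: [-2.6, -0.3, -0.1]
grip_width: 0.0002
```

Run:
```python
from h import *
s=np.array([0.55955,0.03488,-0.14471]);C=cal("wrist")
o=env.get_obs();print(o["tool_pos"].round(4),w2s(o["tool_pos"],s),o["force"].round(2))
shot("wrist","w2")
```

```text
[0.5993 0.1708 0.0534] [[0.01974473 0.14021804]] [-2.64 -0.26 -0.15]
```

View pics/w2.png

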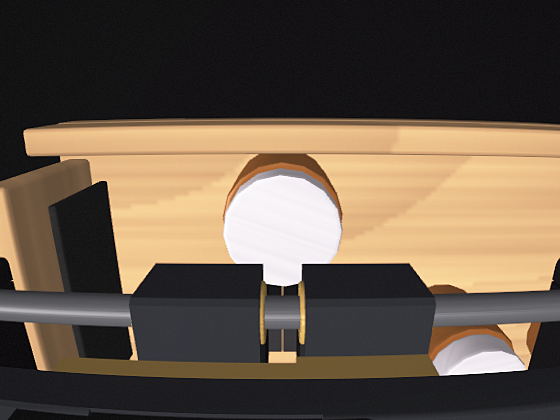

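send_rows:
  plan:
    - [0, -12, 0, 0, 0, 0, 0]
    - [0, -20, 0, 0, 0, 0, 0]
    - [0, 0, 23, 0, 0, 0, 0]
    - [0, 0, 23, 0, 0, 0, 0]
    - [0, 22, 0, 0, 0, 0, 0]
    - [0, 25, 0, 0, 0, 0, 0]
    - [0, 15, 0, 0, 0, 0, 0]
    - [0, 0, -5, 0, 0, 0, 0]
    - [0, 0, -6, 0, 0, 0, 0]
    - [0, 0, -8, 0, 0, 0, 0]
    - [0, 0, -8, 0, 0, 0, 0]
    - [0, 0, -8, 0, 0, 0, 0]

```text
time_s: 7.5
tool_pos: [0.6274, 0.1566, 0.0538]
tool_rot: [180.0, -0.0, -8.3]
force: [-1.5, -2.3, -0.1]
grip_width: 0.0003
```

send_rows:
  plan:
    - [0, 0, -8, 0, 0, 0, 0]
    - [0, 0, -6, 0, 0, 0, 0]
    - [0, 0, -4, 0, 0, 0, 0]
    - [0, 0, -3, 0, 0, 0, 0]
    - [0, 0, 0, 0, 0, 0, 0]

```text
time_s: 8.0
tool_pos: [0.6309, 0.1769, 0.0534]
tool_rot: [-180.0, 0.0, -8.3]
force: [-1.1, -0.5, 0.4]
grip_width: 0.0009
```

send_rows:
  plan:
    - [0, 0, -2, 0, 0, 0, 0]
    - [0, 0, -1, 0, 0, 0, 0]
    - [0, 0, -1, 0, 0, 0, 0]
    - [0, 0, 0, 0, 0, 0, 0]

```text
time_s: 8.4
tool_pos: [0.6315, 0.1802, 0.0536]
tool_rot: [180.0, -0.0, -8.3]
force: [-0.6, -2.3, 1.0]
grip_width: 0.0007
```

send_rows:
  plan:
    - [0, 0, -1, 0, 0, 0, 0]
    - [0, 0, -1, 0, 0, 0, 0]
    - [0, 0, 0, 0, 0, 0, 0]

```text
time_s: 8.7
tool_pos: [0.6318, 0.1826, 0.0535]
tool_rot: [-180.0, -0.0, -8.3]
force: [-0.5, -1.9, 0.7]
grip_width: 0.0001
```

send_rows:
  plan:
    - [0, 0, -1, 0, 0, 0, 0]
    - [0, 0, -1, 0, 0, 0, 0]
    - [0, 0, 0, 0, 0, 0, 0]

```text
time_s: 9.0
tool_pos: [0.6321, 0.1846, 0.0535]
tool_rot: [-180.0, -0.0, -8.3]
force: [-1.1, -2.7, 2.3]
grip_width: 0.0004
```

send_rows:
  plan:
    - [0, 0, -1, 0, 0, 0, 0]
    - [0, 0, -1, 0, 0, 0, 0]
    - [0, 0, 0, 0, 0, 0, 0]

```text
time_s: 9.3
tool_pos: [0.6323, 0.1865, 0.0535]
tool_rot: [-180.0, -0.0, -8.3]
force: [-1.1, -1.5, 2.0]
grip_width: 0.0006
```

send_rows:
  plan:
    - [0, 0, -1, 0, 0, 0, 0]
    - [0, 0, -1, 0, 0, 0, 0]
    - [0, 0, 0, 0, 0, 0, 0]

```text
time_s: 9.6
tool_pos: [0.6326, 0.1885, 0.0535]
tool_rot: [-180.0, -0.0, -8.3]
force: [-0.8, -2.6, 0.7]
grip_width: 0.0005
```

send_rows:
  plan:
    - [0, 0, -1, 0, 0, 0, 0]
    - [0, 0, -1, 0, 0, 0, 0]
    - [0, 0, 0, 0, 0, 0, 0]

```text
time_s: 9.9
tool_pos: [0.6329, 0.1905, 0.0535]
tool_rot: [-180.0, -0.0, -8.3]
force: [-1.8, -1.5, 2.2]
grip_width: 0.0003
```

Run:
```python
from h import *
s=np.array([0.55955,0.03488,-0.14471])
o=env.get_obs();print(o["tool_pos"].round(4),w2s(o["tool_pos"],s),o["force"].round(2))
shot("wrist","w3")
```

```text
[0.6329 0.1905 0.0535] [[0.0501454  0.16454729]] [-1.75 -1.48  2.17]
```

View pics/w3.png

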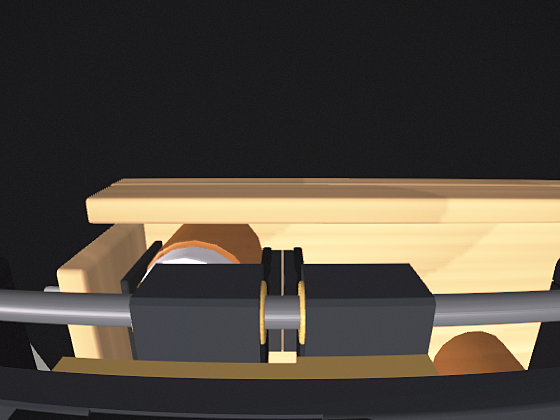

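send_rows:
  plan:
    - [0, 0, -1, 0, 0, 0, 0]
    - [0, 0, -1, 0, 0, 0, 0]
    - [0, 0, 0, 0, 0, 0, 0]

```text
time_s: 10.25
tool_pos: [0.6332, 0.1924, 0.0535]
tool_rot: [-180.0, -0.0, -8.3]
force: [-0.8, -1.3, 0.8]
grip_width: 0.0006
```

send_rows:
  plan:
    - [0, 0, -1, 0, 0, 0, 0]
    - [0, 0, -1, 0, 0, 0, 0]
    - [0, 0, 0, 0, 0, 0, 0]

```text
time_s: 10.55
tool_pos: [0.6335, 0.1933, 0.0535]
tool_rot: [179.9, 0.0, -8.3]
force: [-2.4, -3.6, 2.7]
grip_width: 0.0004
```

send_rows:
  plan:
    - [0, 0, 5, 0, 0, 0, 0]
    - [0, 0, 0, -50, 0, 0, 0]
    - [0, -40, 20, -8, 0, 0, 0]
    - [0, -40, 28, 0, 0, 0, 0]
    - [0, -40, 28, 0, 0, 0, 0]
    - [0, -10, 36, 0, 0, 0, 0]
    - [0, 0, 0, 35, 0, 0, 0]
    - [0, 0, 0, 23, 0, 0, 0]
    - [0, 12, 0, 0, 0, 0, 0]
    - [0, 8, 0, 0, 0, 0, 0]
    - [0, 6, 0, 0, 0, 0, 0]
    - [0, 8, 0, 0, 0, 0, 0]

```text
time_s: 11.75
tool_pos: [0.5229, 0.093, 0.0546]
tool_rot: [-179.9, -0.1, -8.3]
force: [-1.6, 0.7, 1.1]
grip_width: 0.0004
```

send_rows:
  plan:
    - [0, 11, 0, 0, 0, 0, 0]
    - [0, 12, 0, 0, 0, 0, 0]
    - [0, 12, 0, 0, 0, 0, 0]
    - [0, 10, 0, 0, 0, 0, 0]
    - [0, 7, 0, 0, 0, 0, 0]
    - [0, 5, 0, 0, 0, 0, 0]
    - [0, 3, 0, 0, 0, 0, 0]
    - [0, 1, 0, 0, 0, 0, 0]
    - [0, 0, 0, 0, 0, 0, 0]

```text
time_s: 12.65
tool_pos: [0.582, 0.0834, 0.0535]
tool_rot: [180.0, -0.0, -8.3]
force: [0.8, 0.7, -0.2]
grip_width: 0.0006
```

send_rows:
  plan:
    - [0, 2, 0, 0, 0, 0, 0]
    - [0, 1, 0, 0, 0, 0, 0]
    - [0, 1, 0, 0, 0, 0, 0]
    - [0, 1, 0, 0, 0, 0, 0]
    - [0, 0, 0, 0, 0, 0, 0]

```text
time_s: 13.15
tool_pos: [0.5864, 0.0827, 0.0534]
tool_rot: [180.0, 0.1, -8.3]
force: [-3.0, -0.2, 0.1]
grip_width: 0.0003
```

send_rows:
  plan:
    - [0, -10, 0, 0, 0, 0, 0]
    - [0, 0, 0, -50, 0, 0, 0]
    - [0, 20, 25, -7, 0, 0, 0]
    - [0, 20, 23, 0, 0, 0, 0]
    - [0, 0, 0, 35, 0, 0, 0]
    - [0, 0, 0, 22, 0, 0, 0]
    - [0, 0, -5, 0, 0, 0, 0]
    - [0, 0, -5, 0, 0, 0, 0]
    - [0, 0, -8, 0, 0, 0, 0]
    - [0, 0, -10, 0, 0, 0, 0]
    - [0, 0, -11, 0, 0, 0, 0]
    - [0, 0, -11, 0, 0, 0, 0]

```text
time_s: 14.35
tool_pos: [0.6173, 0.0815, 0.0544]
tool_rot: [180.0, -0.1, -8.3]
force: [-1.8, -1.8, 1.3]
grip_width: 0.0006
```

send_rows:
  plan:
    - [0, 0, -12, 0, 0, 0, 0]
    - [0, 0, -12, 0, 0, 0, 0]
    - [0, 0, -12, 0, 0, 0, 0]
    - [0, 0, -10, 0, 0, 0, 0]
    - [0, 0, -8, 0, 0, 0, 0]
    - [0, 0, -5, 0, 0, 0, 0]
    - [0, 0, -3, 0, 0, 0, 0]
    - [0, 0, -1, 0, 0, 0, 0]
    - [0, 0, 0, 0, 0, 0, 0]

```text
time_s: 15.25
tool_pos: [0.6259, 0.1425, 0.0534]
tool_rot: [180.0, 0.0, -8.3]
force: [-0.0, -1.4, 0.2]
grip_width: 0.0008
```

send_rows:
  plan:
    - [0, 0, -2, 0, 0, 0, 0]
    - [0, 0, -1, 0, 0, 0, 0]
    - [0, 0, -1, 0, 0, 0, 0]
    - [0, 0, 0, 0, 0, 0, 0]

```text
time_s: 15.65
tool_pos: [0.6266, 0.1464, 0.0536]
tool_rot: [180.0, -0.0, -8.3]
force: [-0.9, -2.2, 1.2]
grip_width: 0.0002
```

send_rows:
  plan:
    - [0, 0, -1, 0, 0, 0, 0]
    - [0, 0, -1, 0, 0, 0, 0]
    - [0, 0, 0, 0, 0, 0, 0]

```text
time_s: 15.95
tool_pos: [0.6269, 0.1478, 0.0535]
tool_rot: [179.9, -0.0, -8.3]
force: [-1.8, -4.8, 2.4]
grip_width: 0.0005
```

send_rows:
  plan:
    - [0, 0, 5, 0, 0, 0, 0]
    - [0, 0, 0, -50, 0, 0, 0]
    - [0, -30, 36, -8, 0, 0, 0]
    - [0, -36, 33, 0, 0, 0, 0]
    - [0, -36, 33, 0, 0, 0, 0]
    - [0, -36, 33, 0, 0, 0, 0]
    - [0, 0, 9, 35, 0, 0, 0]
    - [0, 0, 0, 23, 0, 0, 0]
    - [0, 10, 0, 0, 0, 0, 0]
    - [0, 8, 0, 0, 0, 0, 0]
    - [0, 6, 0, 0, 0, 0, 0]
    - [0, 8, 0, 0, 0, 0, 0]

```text
time_s: 17.15
tool_pos: [0.502, 0.0173, 0.0544]
tool_rot: [-179.9, -0.1, -8.3]
force: [0.2, 0.2, 0.1]
grip_width: 0.0003
```

send_rows:
  plan:
    - [0, 11, 0, 0, 0, 0, 0]
    - [0, 12, 0, 0, 0, 0, 0]
    - [0, 12, 0, 0, 0, 0, 0]
    - [0, 12, 0, 0, 0, 0, 0]
    - [0, 10, 0, 0, 0, 0, 0]
    - [0, 7, 0, 0, 0, 0, 0]
    - [0, 5, 0, 0, 0, 0, 0]
    - [0, 3, 0, 0, 0, 0, 0]
    - [0, 0, 0, 0, 0, 0, 0]

```text
time_s: 18.05
tool_pos: [0.5719, 0.006, 0.0535]
tool_rot: [-180.0, -0.0, -8.3]
force: [-0.5, -0.7, 0.5]
grip_width: 0.0003
```

send_rows:
  plan:
    - [0, 2, 0, 0, 0, 0, 0]
    - [0, 1, 0, 0, 0, 0, 0]
    - [0, 1, 0, 0, 0, 0, 0]
    - [0, 0, 0, 0, 0, 0, 0]

```text
time_s: 18.45
tool_pos: [0.5751, 0.0055, 0.0535]
tool_rot: [180.0, 0.1, -8.3]
force: [-1.4, -0.1, 0.9]
grip_width: 0.0002
```

send_rows:
  plan:
    - [0, -10, 0, 0, 0, 0, 0]
    - [0, 0, 0, -50, 0, 0, 0]
    - [0, 20, 25, -7, 0, 0, 0]
    - [0, 20, 23, 0, 0, 0, 0]
    - [0, 0, 0, 35, 0, 0, 0]
    - [0, 0, 0, 22, 0, 0, 0]
    - [0, 0, -5, 0, 0, 0, 0]
    - [0, 0, -5, 0, 0, 0, 0]
    - [0, 0, -8, 0, 0, 0, 0]
    - [0, 0, -12, 0, 0, 0, 0]
    - [0, 0, -14, 0, 0, 0, 0]
    - [0, 0, -14, 0, 0, 0, 0]

```text
time_s: 19.65
tool_pos: [0.6072, 0.0127, 0.0543]
tool_rot: [-180.0, -0.1, -8.3]
force: [-0.3, -1.7, 1.3]
grip_width: 0.0003
```

send_rows:
  plan:
    - [0, 0, -14, 0, 0, 0, 0]
    - [0, 0, -14, 0, 0, 0, 0]
    - [0, 0, -14, 0, 0, 0, 0]
    - [0, 0, -13, 0, 0, 0, 0]
    - [0, 0, -12, 0, 0, 0, 0]
    - [0, 0, -10, 0, 0, 0, 0]
    - [0, 0, -6, 0, 0, 0, 0]
    - [0, 0, -3, 0, 0, 0, 0]
    - [0, 0, -1, 0, 0, 0, 0]
    - [0, 0, 0, 0, 0, 0, 0]

```text
time_s: 20.65
tool_pos: [0.6193, 0.0968, 0.0534]
tool_rot: [180.0, 0.0, -8.3]
force: [-0.4, -1.7, -0.1]
grip_width: 0.0004
```

send_rows:
  plan:
    - [0, 0, -2, 0, 0, 0, 0]
    - [0, 0, -1, 0, 0, 0, 0]
    - [0, 0, -1, 0, 0, 0, 0]
    - [0, 0, 0, 0, 0, 0, 0]

```text
time_s: 21.05
tool_pos: [0.62, 0.1012, 0.0536]
tool_rot: [-180.0, -0.0, -8.3]
force: [-0.7, -0.3, 1.2]
grip_width: 0.0008
```

send_rows:
  plan:
    - [0, 0, -1, 0, 0, 0, 0]
    - [0, 0, -1, 0, 0, 0, 0]
    - [0, 0, 0, 0, 0, 0, 0]

```text
time_s: 21.35
tool_pos: [0.6202, 0.1023, 0.0535]
tool_rot: [179.9, 0.0, -8.3]
force: [-1.2, -2.5, 2.4]
grip_width: 0.0006
```

send_rows:
  plan:
    - [0, 0, 5, 0, 0, 0, 0]
    - [0, 0, 0, -50, 0, 0, 0]
    - [0, -33, 36, -8, 0, 0, 0]
    - [0, -34, 36, 0, 0, 0, 0]
    - [0, -35, 35, 0, 0, 0, 0]
    - [0, -35, 35, 0, 0, 0, 0]
    - [0, -10, 28, 15, 0, 0, 0]
    - [0, 0, 0, 35, 0, 0, 0]
    - [0, 0, 0, 8, 0, 0, 0]
    - [0, 14, 0, 0, 0, 0, 0]
    - [0, 8, 0, 0, 0, 0, 0]
    - [0, 7, 0, 0, 0, 0, 0]

```text
time_s: 22.55
tool_pos: [0.4795, -0.052, 0.0542]
tool_rot: [-179.9, -0.1, -8.2]
force: [-0.6, 0.9, -0.4]
grip_width: 0.0006
```

send_rows:
  plan:
    - [0, 8, 0, 0, 0, 0, 0]
    - [0, 10, 0, 0, 0, 0, 0]
    - [0, 12, 0, 0, 0, 0, 0]
    - [0, 12, 0, 0, 0, 0, 0]
    - [0, 12, 0, 0, 0, 0, 0]
    - [0, 10, 0, 0, 0, 0, 0]
    - [0, 8, 0, 0, 0, 0, 0]
    - [0, 6, 0, 0, 0, 0, 0]
    - [0, 4, 0, 0, 0, 0, 0]
    - [0, 1, 0, 0, 0, 0, 0]
    - [0, 0, 0, 0, 0, 0, 0]

```text
time_s: 23.65
tool_pos: [0.5598, -0.0651, 0.0533]
tool_rot: [180.0, 0.0, -8.3]
force: [-0.5, 1.1, 0.3]
grip_width: 0.0004
```

send_rows:
  plan:
    - [0, 2, 0, 0, 0, 0, 0]
    - [0, 2, 0, 0, 0, 0, 0]
    - [0, 1, 0, 0, 0, 0, 0]
    - [0, 0, 0, 0, 0, 0, 0]

```text
time_s: 24.05
tool_pos: [0.5615, -0.0673, 0.0525]
tool_rot: [179.8, 0.4, -8.4]
force: [-8.2, -3.3, 3.0]
grip_width: 0.0001
```

Run:
```python
from h import *
s=np.array([0.55955,0.03488,-0.14471])
o=env.get_obs();print(o["time_s"],o["tool_pos"].round(4),w2s(o["tool_pos"],s),o["force"].round(2))
shot("wrist","w4")
```

```text
24.05 [ 0.5615 -0.0673  0.0525] [[ 0.01664362 -0.10080479]] [-8.22 -3.25  2.99]
```

View pics/w4.png

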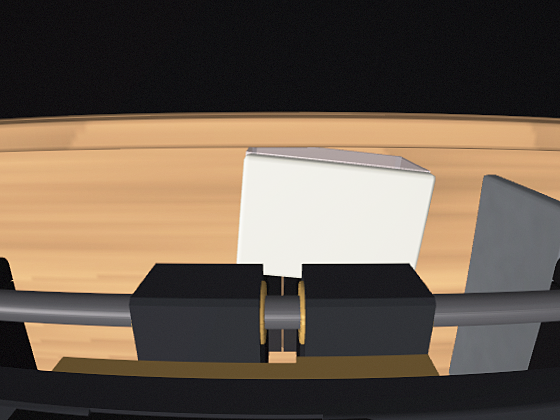

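send_rows:
  plan:
    - [0, -12, 0, 0, 0, 0, 0]
    - [0, -14, 0, 0, 0, 0, 0]
    - [0, 0, 19, 0, 0, 0, 0]
    - [0, 0, 19, 0, 0, 0, 0]
    - [0, 9, 0, 0, 0, 0, 0]
    - [0, 5, 0, 0, 0, 0, 0]
    - [0, 4, 0, 0, 0, 0, 0]
    - [0, 3, 0, 0, 0, 0, 0]
    - [0, 2, 0, 0, 0, 0, 0]
    - [0, 1, 0, 0, 0, 0, 0]
    - [0, 0, 0, 0, 0, 0, 0]

```text
time_s: 25.2
tool_pos: [0.5579, -0.1027, 0.0535]
tool_rot: [-180.0, -0.0, -8.3]
force: [-0.3, 0.5, 0.3]
grip_width: 0.0005
```

send_rows:
  plan:
    - [0, 1, 0, 0, 0, 0, 0]
    - [0, 1, 0, 0, 0, 0, 0]
    - [0, 0, 0, 0, 0, 0, 0]

```text
time_s: 25.5
tool_pos: [0.5584, -0.103, 0.0533]
tool_rot: [180.0, 0.2, -8.3]
force: [-5.5, 1.3, 3.2]
grip_width: 0.0007
```

send_rows:
  plan:
    - [0, -8, 0, 0, 0, 0, 0]
    - [0, 0, 0, -50, 0, 0, 0]
    - [0, 0, 20, -12, 0, 0, 0]
    - [0, -11, 40, 0, 0, 0, 0]
    - [0, 0, 45, 0, 0, 0, 0]
    - [0, 0, 40, 0, 0, 0, 0]
    - [0, 0, 15, 10, 0, 0, 0]
    - [0, 0, 0, 40, 0, 0, 0]
    - [0, 0, 0, 15, 0, 0, 0]
    - [0, 0, -7, 0, 0, 0, 0]
    - [0, 0, -6, 0, 0, 0, 0]
    - [0, 0, 0, 0, 0, 0, 0]

```text
time_s: 26.7
tool_pos: [0.5216, -0.2438, 0.0522]
tool_rot: [180.0, -0.2, -8.1]
force: [0.4, -0.5, 0.3]
grip_width: 0.0008
```

send_rows:
  plan:
    - [0, 0, -4, 0, 0, 0, 0]
    - [0, 0, -4, 0, 0, 0, 0]
    - [0, 0, -8, 0, 0, 0, 0]
    - [0, 0, -8, 0, 0, 0, 0]
    - [0, 0, -8, 0, 0, 0, 0]
    - [0, 0, 0, 0, 0, 0, 0]

```text
time_s: 27.3
tool_pos: [0.5248, -0.2125, 0.0508]
tool_rot: [-180.0, -0.0, -8.2]
force: [-0.5, -0.4, -0.4]
grip_width: 0.0004
```

send_rows:
  plan:
    - [0, 0, -7, 0, 0, 0, 0]
    - [0, 0, -7, 0, 0, 0, 0]
    - [0, 0, -6, 0, 0, 0, 0]
    - [0, 0, -8, 0, 0, 0, 0]
    - [0, 0, -10, 0, 0, 0, 0]
    - [0, 0, -12, 0, 0, 0, 0]
    - [0, 0, -12, 0, 0, 0, 0]
    - [0, 0, -12, 0, 0, 0, 0]
    - [0, 0, -12, 0, 0, 0, 0]
    - [0, 0, -12, 0, 0, 0, 0]
    - [0, 0, -12, 0, 0, 0, 0]
    - [0, 0, -10, 0, 0, 0, 0]

```text
time_s: 28.5
tool_pos: [0.5418, -0.0943, 0.0505]
tool_rot: [-180.0, -0.0, -8.3]
force: [0.6, -4.2, 0.2]
grip_width: 0.0004
```

send_rows:
  plan:
    - [0, 0, -12, 0, 0, 0, 0]
    - [0, 0, -12, 0, 0, 0, 0]
    - [0, 0, -12, 0, 0, 0, 0]
    - [0, 0, -10, 0, 0, 0, 0]
    - [0, 0, -6, 0, 0, 0, 0]
    - [0, 0, -3, 0, 0, 0, 0]
    - [0, 0, -1, 0, 0, 0, 0]
    - [0, 0, 0, 0, 0, 0, 0]

```text
time_s: 29.3
tool_pos: [0.5494, -0.0399, 0.0504]
tool_rot: [-180.0, 0.0, -8.3]
force: [0.5, -0.8, 0.5]
grip_width: 0.0004
```

Run:
```python
from h import *
s=np.array([0.55955,0.03488,-0.14471])
o=env.get_obs();print(o["time_s"],o["tool_pos"].round(4),w2s(o["tool_pos"],s),o["force"].round(2))
shot("wrist","w5")
```

```text
29.3 [ 0.5494 -0.0399  0.0504] [[ 0.00077691 -0.07545271]] [ 0.48 -0.76  0.49]
```

View pics/w5.png

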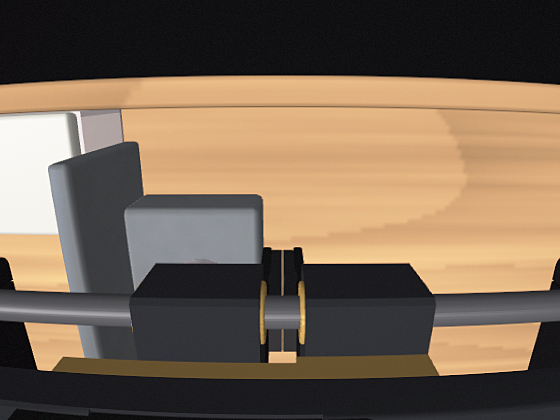

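send_rows:
  plan:
    - [0, 0, -4, 0, 0, 0, 0]
    - [0, 0, -4, 0, 0, 0, 0]
    - [0, 0, -2, 0, 0, 0, 0]
    - [0, 0, -1, 0, 0, 0, 0]
    - [0, 0, -1, 0, 0, 0, 0]
    - [0, 0, 0, 0, 0, 0, 0]

```text
time_s: 29.95
tool_pos: [0.5511, -0.0282, 0.0504]
tool_rot: [180.0, 0.0, -8.3]
force: [-2.0, -2.0, 1.6]
grip_width: 0.0001
```

send_rows:
  plan:
    - [0, 0, -1, 0, 0, 0, 0]
    - [0, 0, -1, 0, 0, 0, 0]
    - [0, 0, 0, 0, 0, 0, 0]

```text
time_s: 30.25
tool_pos: [0.5514, -0.0261, 0.0503]
tool_rot: [-180.0, 0.0, -8.3]
force: [-2.5, -2.7, 0.1]
grip_width: 0.0005
```

send_rows:
  plan:
    - [0, 0, -1, 0, 0, 0, 0]
    - [0, 0, -1, 0, 0, 0, 0]
    - [0, 0, 0, 0, 0, 0, 0]

```text
time_s: 30.55
tool_pos: [0.5519, -0.0241, 0.0504]
tool_rot: [-180.0, 0.0, -8.3]
force: [-1.9, -1.7, -0.3]
grip_width: 0.0001
```

send_rows:
  plan:
    - [0, 0, -1, 0, 0, 0, 0]
    - [0, 0, -1, 0, 0, 0, 0]
    - [0, 0, 0, 0, 0, 0, 0]

```text
time_s: 30.85
tool_pos: [0.5522, -0.0224, 0.0504]
tool_rot: [180.0, 0.0, -8.3]
force: [-2.8, -2.8, -1.2]
grip_width: 0.0002
```

Run:
```python
from h import *
s=np.array([0.55955,0.03488,-0.14471])
o=env.get_obs();print(o["time_s"],o["tool_pos"].round(4),w2s(o["tool_pos"],s),o["force"].round(2))
im=shot("top","t2",(150,110,410,240),3)
```

```text
30.85 [ 0.5522 -0.0224  0.0504] [[ 0.00096354 -0.05773028]] [-2.83 -2.83 -1.16]
```

View pics/t2.png

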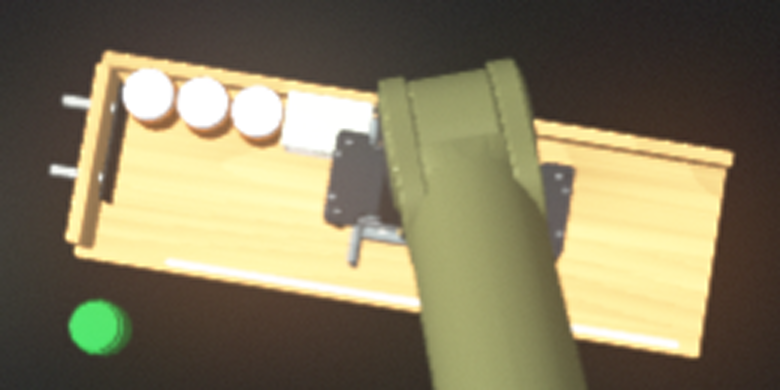

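send_rows:
  plan:
    - [0, 0, -1, 0, 0, 0, 0]
    - [0, 0, -0.5, 0, 0, 0, 0]
    - [0, 0, 0, 0, 0, 0, 0]

```text
time_s: 31.2
tool_pos: [0.5522, -0.0223, 0.0504]
tool_rot: [179.9, 0.0, -8.4]
force: [-2.8, -5.0, -0.4]
grip_width: 0.0005
```

send_rows:
  plan:
    - [0, 0, -0.5, 0, 0, 0, 0]
    - [0, 0, -0.5, 0, 0, 0, 0]
    - [0, 0, 0, 0, 0, 0, 0]

```text
time_s: 31.5
tool_pos: [0.5522, -0.0222, 0.0504]
tool_rot: [179.8, 0.0, -8.4]
force: [-4.3, -7.2, -0.2]
grip_width: 0.0004
```

send_rows:
  plan:
    - [0, 0, 5, 0, 0, 0, 0]
    - [0, 0, 0, -50, 0, 0, 0]
    - [31, -10, -10, -14, 0, 0, 0]
    - [31, -10, -47, 0, 0, 0, 0]
    - [31, -11, -47, 0, 0, 0, 0]
    - [31, 0, -48, 0, 0, 0, 0]
    - [31, 0, -48, 0, 0, 0, 0]
    - [31, 0, -46, 0, 0, 0, 0]
    - [31, 0, 0, 40, 0, 0, 0]
    - [31, 0, 0, 20, 0, 0, 0]
    - [31, 15, 0, 0, 0, 0, 0]
    - [31, 12, 0, 0, 0, 0, 0]

```text
time_s: 32.7
tool_pos: [0.5841, 0.2208, 0.0543]
tool_rot: [-179.9, -0.0, -8.2]
force: [0.1, -0.2, -0.4]
grip_width: 0.0307
```

send_rows:
  plan:
    - [31, 9, 0, 0, 0, 0, 0]
    - [31, 5, 0, 0, 0, 0, 0]
    - [31, 3, 0, 0, 0, 0, 0]
    - [31, 2, 0, 0, 0, 0, 0]
    - [31, 1, 0, 0, 0, 0, 0]
    - [31, 0, 0, 0, 0, 0, 0]

```text
time_s: 33.3
tool_pos: [0.6032, 0.2163, 0.0546]
tool_rot: [180.0, -0.0, -8.3]
force: [0.4, 0.0, 0.9]
grip_width: 0.031
```

send_rows:
  plan:
    - [31, 1, 0, 0, 0, 0, 0]
    - [31, 1, 0, 0, 0, 0, 0]
    - [31, 0.5, 0, 0, 0, 0, 0]
    - [31, 0, 0, 0, 0, 0, 0]

```text
time_s: 33.7
tool_pos: [0.6056, 0.2159, 0.0545]
tool_rot: [180.0, 0.0, -8.3]
force: [-0.1, 0.1, 0.2]
grip_width: 0.0308
```

send_rows:
  plan:
    - [31, 0.7, 0, 0, 0, 0, 0]
    - [31, 0.5, 0, 0, 0, 0, 0]
    - [31, 0, 0, 0, 0, 0, 0]

```text
time_s: 34.0
tool_pos: [0.6059, 0.2159, 0.0544]
tool_rot: [180.0, 0.1, -8.3]
force: [-4.1, -0.5, 2.3]
grip_width: 0.0313
```

send_rows:
  plan:
    - [31, -12, 0, 0, 0, 0, 0]
    - [31, -10, 10, 0, 0, 0, 0]
    - [31, 0, 42, 0, 0, 0, 0]
    - [31, 0, 42, 0, 0, 0, 0]
    - [31, 10, 0, 0, 0, 0, 0]
    - [31, 6, 0, 0, 0, 0, 0]
    - [31, 3, 0, 0, 0, 0, 0]
    - [31, 1, 0, 0, 0, 0, 0]
    - [31, 0, 0, 0, 0, 0, 0]

```text
time_s: 34.9
tool_pos: [0.5913, 0.1247, 0.0545]
tool_rot: [-180.0, 0.0, -8.2]
force: [-0.4, -0.3, -0.3]
grip_width: 0.031
```

send_rows:
  plan:
    - [31, 0.5, 0, 0, 0, 0, 0]
    - [31, 0.5, 0, 0, 0, 0, 0]
    - [31, 0.5, 0, 0, 0, 0, 0]
    - [31, 0, 0, 0, 0, 0, 0]

```text
time_s: 35.3
tool_pos: [0.5917, 0.1238, 0.0544]
tool_rot: [-180.0, 0.1, -8.3]
force: [-5.1, 2.6, 2.0]
grip_width: 0.0307
```

send_rows:
  plan:
    - [31, -12, 0, 0, 0, 0, 0]
    - [0, -3, -11, 0, 0, 0, 0]
    - [0, 0, -11, 0, 0, 0, 0]
    - [0, 0, 0, 0, 0, 0, 0]
    - [0, 8, 0, 0, 0, 0, 0]
    - [0, 5, 0, 0, 0, 0, 0]
    - [0, 1, 0, 0, 0, 0, 0]
    - [0, 0.5, 0, 0, 0, 0, 0]
    - [0, 0.5, 0, 0, 0, 0, 0]
    - [0, 0.5, 0, 0, 0, 0, 0]
    - [0, 0, 0, 0, 0, 0, 0]

```text
time_s: 36.4
tool_pos: [0.5949, 0.1434, 0.0539]
tool_rot: [179.9, 0.2, -8.3]
force: [-6.6, -1.6, 3.2]
grip_width: 0.0006
```

send_rows:
  plan:
    - [0, -12, 0, 0, 0, 0, 0]
    - [0, 0, 0, -50, 0, 0, 0]
    - [0, 0, 10, -13, 0, 0, 0]
    - [0, -9, 40, 0, 0, 0, 0]
    - [0, 0, 47, 0, 0, 0, 0]
    - [0, 0, 45, 0, 0, 0, 0]
    - [0, 0, 40, 0, 0, 0, 0]
    - [0, 0, 0, 15, 0, 0, 0]
    - [0, 0, 0, 35, 0, 0, 0]
    - [0, 0, 0, 16, 0, 0, 0]
    - [0, 0, -6, 0, 0, 0, 0]
    - [0, 0, 0, 0, 0, 0, 0]

```text
time_s: 37.6
tool_pos: [0.551, -0.0244, 0.0521]
tool_rot: [-179.9, -0.0, -8.2]
force: [0.0, 0.8, 0.7]
grip_width: 0.0004
```

send_rows:
  plan:
    - [0, 0, -1.5, 0, 0, 0, 0]
    - [0, 0, -1, 0, 0, 0, 0]
    - [0, 0, -1, 0, 0, 0, 0]
    - [0, 0, 0, 0, 0, 0, 0]

```text
time_s: 38.0
tool_pos: [0.5513, -0.0231, 0.052]
tool_rot: [180.0, -0.1, -8.3]
force: [-0.8, 1.3, -0.6]
grip_width: 0.0006
```

send_rows:
  plan:
    - [0, 0, -1, 0, 0, 0, 0]
    - [0, 0, -0.5, 0, 0, 0, 0]
    - [0, 0, 0, 0, 0, 0, 0]

```text
time_s: 38.3
tool_pos: [0.5511, -0.022, 0.0516]
tool_rot: [180.0, -0.0, -8.3]
force: [0.3, -0.9, -0.0]
grip_width: 0.0005
```

send_rows:
  plan:
    - [0, 0, -0.5, 0, 0, 0, 0]
    - [0, 0, -0.5, 0, 0, 0, 0]
    - [0, 0, 0, 0, 0, 0, 0]

```text
time_s: 38.6
tool_pos: [0.5511, -0.022, 0.0516]
tool_rot: [179.9, 0.0, -8.4]
force: [-1.8, -3.7, 2.2]
grip_width: 0.0003
```

send_rows:
  plan:
    - [0, 0, -0.7, 0, 0, 0, 0]
    - [0, 0, -0.7, 0, 0, 0, 0]
    - [0, 0, 0, 0, 0, 0, 0]

```text
time_s: 38.9
tool_pos: [0.5511, -0.022, 0.0516]
tool_rot: [179.8, 0.0, -8.4]
force: [-1.7, -7.2, 3.7]
grip_width: 0.0002
```

send_rows:
  plan:
    - [0, 0, -0.6, 0, 0, 0, 0]
    - [0, 0, 0, 0, 0, 0, 0]

```text
time_s: 39.1
tool_pos: [0.5511, -0.022, 0.0516]
tool_rot: [179.8, 0.0, -8.4]
force: [-1.8, -8.9, 4.2]
grip_width: 0.0006
```

send_rows:
  plan:
    - [0, 0, 2, 0, 0, 0, 0]
    - [0, 0, 2, 0, 0, 0, 0]
    - [0, 0, 5, 0, 0, 0, 0]
    - [0, 0, 6, 0, 0, 0, 0]
    - [0, 0, 0, -23, 0, 0, 0]
    - [0, -18, 0, 0, 0, 0, 0]
    - [0, -18, 0, 0, 0, 0, 0]
    - [0, 0, 0, 0, 0, 0, 0]

```text
time_s: 39.9
tool_pos: [0.5118, -0.0281, 0.0742]
tool_rot: [180.0, 0.1, -8.3]
force: [-0.2, -0.4, -0.3]
grip_width: 0.0008
```

Run:
```python
from h import *
s=np.array([0.55955,0.03488,-0.14471])
o=env.get_obs();print(o["time_s"],o["tool_pos"].round(4),w2s(o["tool_pos"],s),o["force"].round(2))
im=shot("side","s2",(170,140,345,320),3);cv2.imwrite("pics/sw.png",0*im)
w=env.read_camera("wrist")[:,:,::-1]; a=cv2.resize(w,None,fx=.75,fy=.75);b=cv2.resize(im,None,fx=1.75,fy=1.75,interpolation=cv2.INTER_CUBIC)
b=cv2.resize(b,(378,315));cv2.imwrite("pics/sw.png",np.hstack([a,b]))
```

```text
39.9 [ 0.5118 -0.0281  0.0742] [[-0.03820335 -0.06917817]] [-0.17 -0.4  -0.29]
```

View pics/sw.png

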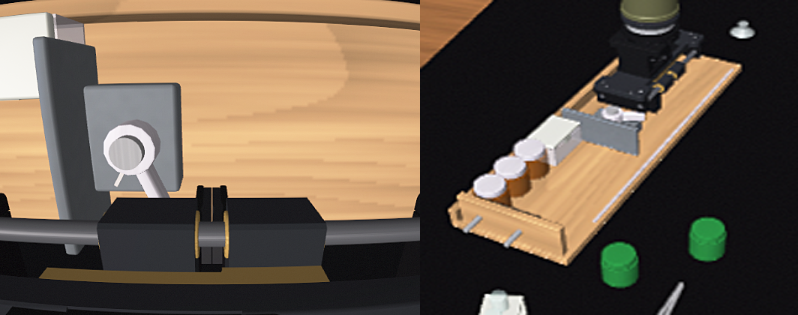

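send_rows:
  plan:
    - [0, 0, -6, 0, 0, 0, 0]
    - [0, 0, -4, 0, 0, 0, 0]
    - [0, 0, -4, 0, 0, 0, 0]
    - [0, 0, -4, 0, 0, 0, 0]
    - [0, 0, -4, 0, 0, 0, 0]
    - [0, 0, -4, 0, 0, 0, 0]
    - [0, 0, -4, 0, 0, 0, 0]
    - [0, 0, -4, 0, 0, 0, 0]
    - [0, 0, -4, 0, 0, 0, 0]
    - [0, 0, -3, 0, 0, 0, 0]
    - [0, 0, -2, 0, 0, 0, 0]
    - [0, 0, 0, 0, 0, 0, 0]

```text
time_s: 41.2
tool_pos: [0.5203, 0.0145, 0.0746]
tool_rot: [-180.0, -0.0, -8.3]
force: [-0.1, -0.3, -0.9]
grip_width: 0.0009
```

send_rows:
  plan:
    - [0, 0, -1, 0, 0, 0, 0]
    - [0, 0, -1, 0, 0, 0, 0]
    - [0, 0, -1, 0, 0, 0, 0]
    - [0, 0, 0, 0, 0, 0, 0]

```text
time_s: 41.6
tool_pos: [0.5204, 0.0172, 0.0746]
tool_rot: [180.0, -0.0, -8.3]
force: [-0.3, -0.4, 0.0]
grip_width: 0.0005
```

send_rows:
  plan:
    - [0, 0, -1, 0, 0, 0, 0]
    - [0, 0, -0.5, 0, 0, 0, 0]
    - [0, 0, 0, 0, 0, 0, 0]

```text
time_s: 41.9
tool_pos: [0.5206, 0.0186, 0.0745]
tool_rot: [180.0, 0.0, -8.3]
force: [0.3, -0.1, 1.0]
grip_width: 0.0004
```

send_rows:
  plan:
    - [0, 0, -0.7, 0, 0, 0, 0]
    - [0, 0, -0.5, 0, 0, 0, 0]
    - [0, 0, 0, 0, 0, 0, 0]

```text
time_s: 42.2
tool_pos: [0.5207, 0.0189, 0.0745]
tool_rot: [179.9, 0.0, -8.4]
force: [-0.6, -4.7, 0.7]
grip_width: 0.0003
```

send_rows:
  plan:
    - [0, 0, 2, 0, 0, 0, 0]
    - [0, 0, 8, 0, 0, 0, 0]
    - [0, 0, 0, -45, 0, 0, 0]
    - [0, -20, -15, -40, 0, 0, 0]
    - [0, -20, -30, -30, 0, 0, 0]
    - [0, -10, -30, 0, 0, 0, 0]
    - [0, 0, -20, 0, 0, 0, 0]
    - [0, 0, 0, 0, 0, 0, 0]
    - [0, 0, 0, 0, 0, 0, 0]

```text
time_s: 43.1
tool_pos: [0.4835, 0.1111, 0.1894]
tool_rot: [180.0, 0.0, -8.3]
force: [0.6, -0.8, -0.1]
grip_width: 0.0003
```

Run:
```python
from h import *
s=np.array([0.55955,0.03488,-0.14471])
o=env.get_obs();print(o["time_s"],o["tool_pos"].round(4),w2s(o["tool_pos"],s),o["force"].round(2))
shot("wrist","w6",None,1.4)
```

```text
43.1 [0.4835 0.1111 0.1894] [[-0.086251    0.06445927]] [ 0.61 -0.83 -0.12]
```

View pics/w6.png

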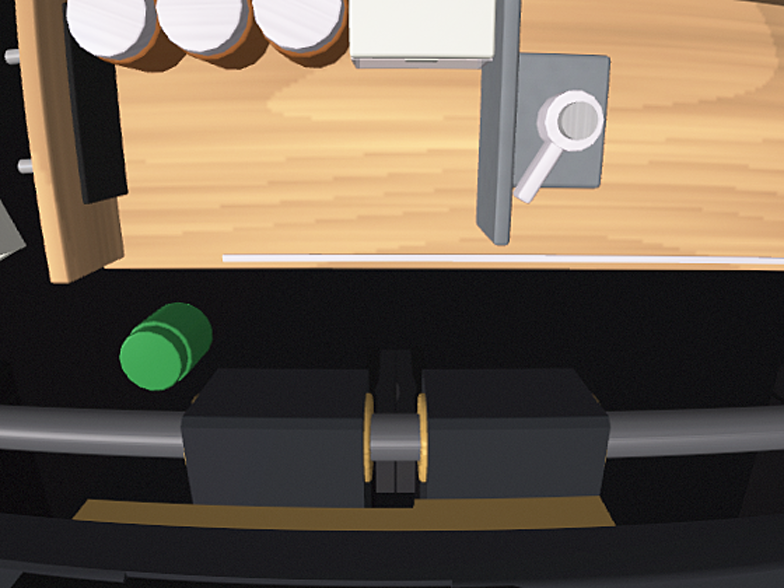

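send_rows:
  plan:
    - [0, 15, -20, -40, 0, 0, 0]
    - [0, 20, -20, -40, 0, 0, 0]
    - [0, 20, 0, -20, 0, 0, 0]
    - [0, 0, 0, 0, 0, 0, 0]
    - [0, 0, 0, 0, 0, 0, 0]

```text
time_s: 43.65
tool_pos: [0.5438, 0.1414, 0.2885]
tool_rot: [180.0, 0.1, -8.4]
force: [0.3, -0.4, -0.6]
grip_width: 0.0003
```

Run:
```python
from h import *
s=np.array([0.55955,0.03488,-0.14471])
C=cal("wrist");im=shot("wrist","w7",(60,0,500,240),1.8)
im=cv2.imread("pics/_raw_w7.png")
hsv=cv2.cvtColor(im,cv2.COLOR_BGR2HSV);m=((hsv[...,1]<50)&(hsv[...,2]>170)).astype(np.uint8);m[240:]=0
n,l,st,ce=cv2.connectedComponentsWithStats(m)
for i in range(1,n):
    if st[i,4]>400:
        z=.085 if st[i,4]>3000 else .095
        print(ce[i].round(1),st[i].tolist(),w2s(ray("wrist",[ce[i]],z,C),s).round(4))
        if z==.085:
            p=w2s(ray("wrist",cv2.boxPoints(cv2.minAreaRect(np.argwhere(l==i)[:,::-1].astype(np.float32))),z,C),s);print(p.round(4).tolist())
for r in env.regions_of("wrist","collar")[:2]: print(r["confidence"],r["rect"])
```

```text
[334.9  90.9] [298, 66, 76, 51, 3663] [[0.0521 0.0541]]
[[0.0292, 0.0894], [0.0747, 0.089], [0.0743, 0.0188], [0.0284, 0.0173]]
[175.9  91.8] [155, 69, 43, 46, 1534] [[0.0523 0.2017]]
[225.  91.] [203, 68, 45, 46, 1579] [[0.0523 0.1561]]
[274.8  90.6] [253, 68, 45, 46, 1601] [[0.0522 0.1105]]
[403.5 154. ] [381, 132, 45, 55, 1121] [[-0.0059 -0.0128]]
[ 40.4 212.9] [0, 179, 86, 61, 3012] [[-0.0677  0.364 ]]
[[-0.0728, 0.4299], [-0.0291, 0.3258], [-0.0667, 0.312], [-0.1143, 0.417]]
[398.7 210.6] [224, 209, 336, 4, 1262] [[-0.0629 -0.0129]]
0.95 [381.5, 130.3, 423.8, 188.5]
```

View pics/w7.png

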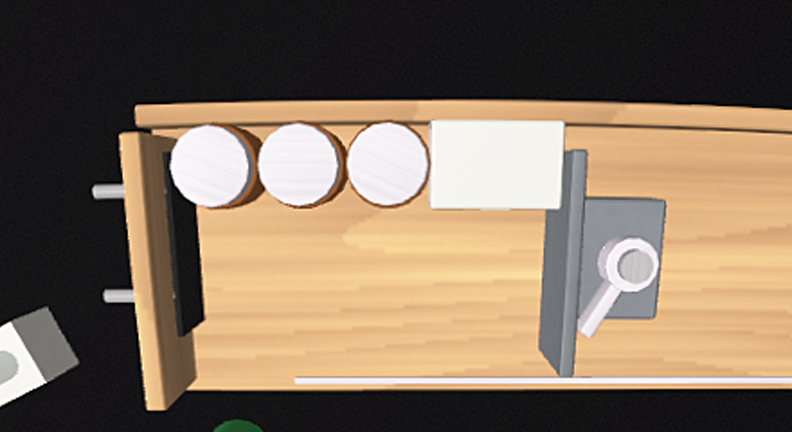

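```bash
python3 -c "
from h import *
s=np.array([0.55955,0.03488,-0.14471]);p=w2s(ray('wrist',np.array([[634,264],[585,332]])/1.8+[60,0],.088),s);d=p[1]-p[0];print(p,np.arctan2(d[1],-d[0]))
print(env.sign_off())"
```

```text
[[-0.00083324 -0.02308438]
 [-0.03875888  0.00125627]] 0.5705885227301299
the job is handed in; nothing more can be done
None
```

I tidied the row and locked the bookend, then handed the job in at about 44 s of the 70 s allowed. The sign-off gave no verdict.

**What I did:** I slid each jar and the tub to the back rail. The three jars then went up to the stop pad one after another, and the bookend carried the tub along behind them. After touching each item flush against the rail, I pressed the bookend to about 9 N. Only then did I turn the collar wing, stopping at its end stop at about 4.7 N. I didn't push the green look-alikes or the other bystanders, and the one green jar and the rack in my later pictures look unmoved. I did not re-measure their positions or check the tweezer and suction cup at the end.

**Last checks, with the arm clear:**
- **Flush to the rail:** the jar centres are at shelf x = 52.2 to 52.3 mm and the tub at 52.1 mm; a flush item should be at 52 mm.
- **No gaps:** the jar spacing measures 45.6 mm, against a 46 mm diameter. The tub sits square between jar and bookend, and no gaps show.
- **Collar:** the wing angle measures 0.57 rad past straight front, roughly matching the 0.525 rad expected. It stopped within 0.1 mm of where I calculated the locked position.

**What didn't go to plan:**
- The tub over-rotated on my first push, which briefly reached about 8–9 N. I squared it up with a second push.
- The tub read about 0.8 mm short of the rail when felt with the finger, but the camera shows it flush.
- Feeling with the finger put the pad face at about y = 228 mm, against 218 to 220 mm from the camera. I relied on the felt value.

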